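# Find the rocking burner cap on a gas stove and nudge it home

### The job

The stove has just been washed and one of its four burner caps was put back off its seat. Press on the edges of the caps with a fingertip until you find the one that rocks, then nudge that cap sideways with the fingers until it drops flat into its burner; all four caps must end flat and fully home. Do not lift any cap, and leave the cup and everything else where it stands.

Things in the scene. Friction and masses are not known exactly. Their poses are not given: they have to be found in the camera images.
- cap_a_top (a point): Burner cap: round black disc, 80 mm across, 9 mm thick, 0.2 to 0.3 kg, loose, with a spigot 15 mm across and 4 mm long under its middle. Point: centre of its top face, z axis out of that face. The letter does not say where a cap lies.
- cap_b_top (a point): Burner cap: round black disc, 80 mm across, 9 mm thick, 0.2 to 0.3 kg, loose, with a spigot 15 mm across and 4 mm long under its middle. Point: centre of its top face, z axis out of that face. Seated: spigot in the burner's bore, cap flat on the crown, firm.
- cap_c_top (a point): Burner cap: round black disc, 80 mm across, 9 mm thick, 0.2 to 0.3 kg, loose, with a spigot 15 mm across and 4 mm long under its middle. Point: centre of its top face, z axis out of that face. Unseated: spigot standing on the crown, cap 4 mm higher and 11 to 13 mm off the burner's axis, level, stays put if left alone.
- cap_d_top (a point): Burner cap: round black disc, 80 mm across, 9 mm thick, 0.2 to 0.3 kg, loose, with a spigot 15 mm across and 4 mm long under its middle. Point: centre of its top face, z axis out of that face. Unseated, it tips by 0.1 rad or more towards any side whose edge is pressed with 5 N, most easily on the side nearest the burner's axis; pushed sideways over the bore it drops home.
- seat_fl (a point): Front left (near the robot, left as the robot sees it) burner: point on its axis where the middle of a seated cap's top face lies, 122 mm above the counter; fixed to the stove. The burner is an aluminium crown 73 mm across with a flat top 113 mm above the counter (28 mm above the steel), and in it a bore 20 mm across that takes a cap's spigot with 2.5 mm of play all round.
- seat_fr (a point): Front right burner: point on its axis where the middle of a seated cap's top face lies, 122 mm above the counter; fixed to the stove. The burner is an aluminium crown 73 mm across with a flat top 113 mm above the counter (28 mm above the steel), and in it a bore 20 mm across that takes a cap's spigot with 2.5 mm of play all round.
- seat_bl (a point): Back left (far from the robot) burner: point on its axis where the middle of a seated cap's top face lies, 122 mm above the counter; fixed to the stove. The burner is an aluminium crown 73 mm across with a flat top 113 mm above the counter (28 mm above the steel), and in it a bore 20 mm across that takes a cap's spigot with 2.5 mm of play all round.
- seat_br (a point): Back right burner: point on its axis where the middle of a seated cap's top face lies, 122 mm above the counter; fixed to the stove. The burner is an aluminium crown 73 mm across with a flat top 113 mm above the counter (28 mm above the steel), and in it a bore 20 mm across that takes a cap's spigot with 2.5 mm of play all round.
- stove: Table-top gas stove in stainless steel, 440 x 520 mm, fixed; origin under its middle on the counter, x axis to its back, y to its left. Steel top 85 mm up, with four equal burners, 190 mm apart front to back and 250 mm side to side. A small igniter pin, lower than the burners' tops, stands beside each.
- cup (a point): Steel cup, 64 mm across and 62 mm high, standing on the middle of the stove's top between the burners; point half-way up. Leave it alone.
- bowl: Stainless steel bowl, 200 mm across, 80 mm high, on the counter to the right of the stove; origin under its middle. Leave it alone.
- rinse_bottle: Clear bottle with white cap, 104 mm across, 218 mm high, to the right of the stove; origin under its middle. Leave it alone.
- syringe: Large plastic syringe lying on the counter to the right of the stove, 180 mm long, 46 mm wide; origin under its middle. Leave it alone.
Not all that is in view belongs to the job. Leave any turquoise look-alike of the part that bears cap_b_top alone.

How it is judged (in metres and radians):
On the way:
1. the unseated cap rocks under a press of the fingers before it is nudged home (tilts by more than 0.07 rad while they touch it, its middle still more than 7 mm from every burner axis) (((contact force between the fingers and cap_a above 0.3 N and angle between cap_a_top's own z axis and vertical above 0.07 rad and horizontal distance between cap_a_top and seat_fl above 0.007 m and horizontal distance between cap_a_top and seat_fr above 0.007 m and horizontal distance between cap_a_top and seat_bl above 0.007 m and horizontal distance between cap_a_top and seat_br above 0.007 m) or (contact force between the fingers and cap_b above 0.3 N and angle between cap_b_top's own z axis and vertical above 0.07 rad and horizontal distance between cap_b_top and seat_fl above 0.007 m and horizontal distance between cap_b_top and seat_fr above 0.007 m and horizontal distance between cap_b_top and seat_bl above 0.007 m and horizontal distance between cap_b_top and seat_br above 0.007 m) or (contact force between the fingers and cap_c above 0.3 N and angle between cap_c_top's own z axis and vertical above 0.07 rad and horizontal distance between cap_c_top and seat_fl above 0.007 m and horizontal distance between cap_c_top and seat_fr above 0.007 m and horizontal distance between cap_c_top and seat_bl above 0.007 m and horizontal distance between cap_c_top and seat_br above 0.007 m) or (contact force between the fingers and cap_d above 0.3 N and angle between cap_d_top's own z axis and vertical above 0.07 rad and horizontal distance between cap_d_top and seat_fl above 0.007 m and horizontal distance between cap_d_top and seat_fr above 0.007 m and horizontal distance between cap_d_top and seat_bl above 0.007 m and horizontal distance between cap_d_top and seat_br above 0.007 m))), for 0.05 s.
At the end, for the whole second after the job is handed in: All four caps lie still in their burners: top face within 1.5 mm above (2.5 mm below) its seated height and tilted by less than 0.03 rad (z of cap_a_top in the frame of stove between 0.1195 and 0.1235 m and angle between each of cap_a_top, cap_b_top, cap_c_top, cap_d_top's own z axis and vertical below 0.03 rad and linear speed of each of cap_a, cap_b, cap_c, cap_d below 0.01 m/s and z of cap_b_top in the frame of stove between 0.1195 and 0.1235 m and z of cap_c_top in the frame of stove between 0.1195 and 0.1235 m and z of cap_d_top in the frame of stove between 0.1195 and 0.1235 m); the robot touches nothing.
It fails at once if a cap is lifted: its middle rises more than 18 mm above its seated height, or a cap falls off its burner (z of any of cap_a_top, cap_b_top, cap_c_top, cap_d_top in the frame of stove above 0.14 m or z of any of cap_a_top, cap_b_top, cap_c_top, cap_d_top in the frame of stove below 0.107 m).
It fails at once if the cup, bowl, bottle or syringe is moved by more than 15 mm (distance of any of cup, bowl, rinse_bottle, syringe from where it was at the start of the episode above 0.015 m).
It also fails if it takes over 72 s, if anything falls off the work surface, if the arm or the gripper's body presses on something with over 40 N, if the wrist force passes 120 N, or if a joint passes its speed limit or range.

### The arm

A 6-joint arm with a two-finger parallel gripper is mounted at the origin on the work surface. World frame = base frame: x ahead of the robot, y to its left, z up, the work surface at z = 0. Lengths are in mm, angles in rad, forces in N, time in s.
With the tool pointing down it reaches from about 400 to 925 mm from the base axis. Payload 12.5 kg.
Tool frame: the origin (TCP) lies at the very end of the fingers, on their centre line; the grasp point (between the pads) lies 19 mm behind it; z points along the fingers, y is the direction in which the jaws open and shut (so a half turn about z gives the same grasp; the last joint's range is limited). The gripper opens to 95 mm and grips with 3 to 60 N. Pads are 20 mm wide; open, the fingers measure 119 mm over their backs; the gripper's body (75 mm by 180 mm) begins 59 mm behind the grasp point.
Start: joints at [1.208, 0.491, 1.559, -0, 1.092, -0.106], TCP at [158.724, 604.528, 214.661] pointing down, gripper open.
Joint ranges: [-3.1, 3.1], [-0.84, 2.19], [0.05, 2.79], [-1.13, 4.28], [0.06, 2.93], [-2.69, 2.69]. Speed limits (rad/s): [2.22, 2.22, 2.79, 3.14, 3.14, 3.14].

### API

Orientations are given as [roll, pitch, yaw] about the fixed x, y, z axes, in that order (R = Rz(yaw) Ry(pitch) Rx(roll)).
In Python, from cell import env, read_camera, get_calibration gives the robot as it stands.
- The arm moves only by the tool arm_command, never from a script. Its argument "targets" is a list of rows, each a list of 3 entries, a list of its own where there are three numbers: the turn, a rotation vector about the tool's x, y, z in rad, then the shift along the tool's x, y, z in m, then the closure in counts, from 0 (fully open) to 255 (shut). In form: [[[rx, ry, rz], [tx, ty, tz], fingers], ...]. A call has 1 to 8 rows; each row is the pose to reach, as a shift and turn from the pose commanded when the call began, along the tool's axes at that moment; what a row does not reach only later rows make up. A row lasts 1/10 s, in which the tool goes at most 50 mm and 8.59 degrees, less where a joint would pass 70% of its speed; a pose out of reach is approached as far as the arm can. A call with a gripper value outside its range is refused whole. The fingers move at their own pace and stop on an object; the grip force is fixed at half the most. Time passes only in rows, so rows that repeat a pose let the fingers close. It gives the time, the measured TCP pose, the force and the opening at its end, in the units of the state.
- env.state(): the state, without advancing time (a new reading comes with each control period).
- read_camera(name): name is "scene" or "top" or "wrist"; returns (picture, depth): 400x640x3 uint8, blue, green, red; 400x640 float32, mm along the optical axis (not along the pixel's ray), 0 where there is no reading.
- get_calibration(name): a dict with "vfov" (degrees; the focal length in pixels is half the picture's height over the tangent of half this angle, whatever the lens; pixels are square), "cx", "cy" (the principal point, pixels), "world_from_camera" (4x4, takes a point from camera to world coordinates). Camera axes: x right, y down, z forward; pixel columns grow to the right and rows downward; lengths in mm; the calibration is good to about 2 mm. A picture is of the moment at which its call begins: read the wrist's pose just before it. get_calibration takes no time and is no camera call; for the wrist camera it gives the pose at the moment of the call.
- env.job_done(): hands the job in, once; it reports no verdict.
The state is a dict: "t": time; "joints": joint angles; "qvel": joint speeds; "tau": joint torques, N m; "eef_pos": TCP position; "tcp_rot": TCP orientation; "ft_force": force on the tool from outside, world axes, zero at the start; "moment": the same for the moment, N m; "opening": opening from 0.0 (shut) to 1.0 (fully open).
Only numpy, scipy, OpenCV 4.12 (cv2) and the standard library are available. Lean on these libraries where they do the work, as an engineer would, in place of code of your own. Each camera call takes 0.05 s, during which the arm holds its last target.

## Working session

There is one attempt and no reset: what is moved stays moved. The work goes in short steps, Python scripts to look and compute and a tool call to move; the robot and the scene stay as the last step left them, time stands still between calls to the robot, and variables do not carry over. Pictures are saved under pics/ and viewed, and the job is handed in when it is done.

Besides the shell and the picture viewer there is one more tool, called after "Request:" in YAML: its name, and indented under it one key for each argument. arm_command: Moves the arm, as the interface text tells. Its arguments: {"type":"object","properties":{"targets":{"type":"array"}},"required":["targets"]}

```bash
ls; mkdir -p pics; cat > h.py <<'E'
import numpy as np, cv2
from cell import env, read_camera, get_calibration
def cam(name):
    c=get_calibration(name); p,d=read_camera(name); return p,d,c
def K(c): return 200/np.tan(np.radians(c["vfov"])/2)
def ray(c,u,v):
    T=np.array(c["world_from_camera"]);f=K(c)
    r=T[:3,:3]@np.array([(u-c["cx"])/f,(v-c["cy"])/f,1]); return T[:3,3],r
def onplane(c,u,v,z):
    o,r=ray(c,u,v); return o+r*(z-o[2])/r[2]
def pts(c,d):
    T=np.array(c["world_from_camera"]);f=K(c)
    v,u=np.mgrid[:400,:640]
    P=np.stack([(u-c["cx"])/f*d,(v-c["cy"])/f*d,d],-1)
    return P@T[:3,:3].T+T[:3,3]
E
python3 - <<'E'
from h import *
s=env.state(); print({k:np.round(v,3).tolist() for k,v in s.items()})
for n in ["scene","top","wrist"]:
    p,d,c=cam(n); cv2.imwrite(f"pics/{n}0.png",p); np.savez(f"{n}0.npz",p=p,d=d); print(n,c["vfov"],c["cx"],c["cy"],np.round(c["world_from_camera"],3).tolist(),(d>0).mean())
E
```

```text
pics
{'t': 0.0, 'joints': [1.208, 0.492, 1.559, -0.0, 1.092, -0.106], 'qvel': [0.001, -0.001, -0.001, 0.002, -0.001, 0.0], 'tau': [0.001, -61.266, -25.818, 0.069, 0.048, -0.0], 'eef_pos': [158.633, 604.276, 214.082], 'tcp_rot': [-3.141, -0.0, 2.885], 'ft_force': [0.028, -0.007, -0.08], 'moment': [-0.025, 0.026, -0.011], 'opening': 0.999}
scene 43.95903324179192 319.0750245465997 192.6881411337978 [[-0.762, 0.479, -0.435, 1099.473], [0.647, 0.545, -0.534, 631.009], [-0.019, -0.688, -0.725, 1127.242], [0.0, 0.0, 0.0, 1.0]] 0.99553515625
top 50.2860862498189 323.44407884642527 195.11012311323134 [[-0.007, -0.997, 0.072, 393.685], [-1.0, 0.008, 0.005, -163.724], [-0.006, -0.072, -0.997, 1298.151], [0.0, 0.0, 0.0, 1.0]] 0.99615625
wrist 69.17240845666421 320.48637308894916 195.7431874385287 [[0.254, 0.933, 0.254, 87.735], [0.967, -0.245, -0.068, 622.719], [-0.001, 0.263, -0.965, 383.597], [0.0, 0.0, 0.0, 1.0]] 0.99611328125
```

View pics/scene0.png

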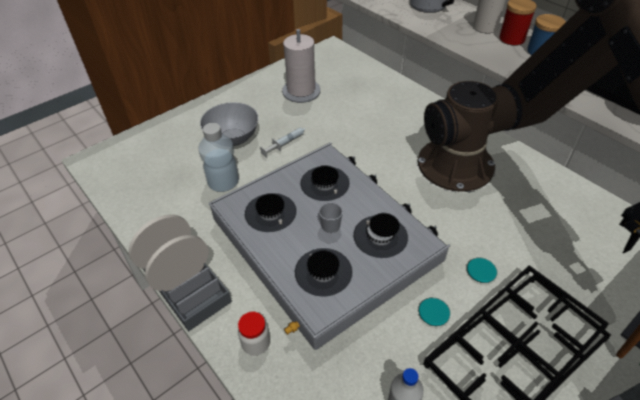

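View pics/top0.png

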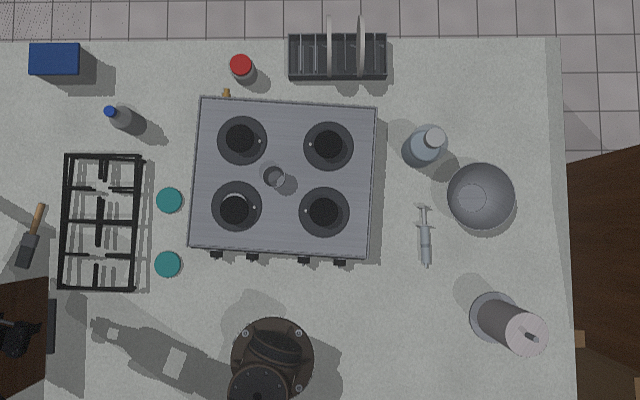

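The top view has burners near (242,139), (328,146), (237,206) and (324,212). Front-left (237,206) shows a bright crescent of crown, so its cap looks off-centre. I'll measure it next.

```bash
python3 - <<'E'
from h import *
C={n:get_calibration(n) for n in["top","scene"]}
for n in ["top","scene"]:
    z=np.load(f"{n}0.npz"); p,d=z["p"],z["d"]; c=C[n]
    P=pts(c,d)
    m=(p.max(2)<30).astype(np.uint8)
    k,l,st,ce=cv2.connectedComponentsWithStats(m)
    for i in range(1,k):
        if 150<st[i,4]<3000:
            u,v=ce[i]; q=P[l==i]; 
            print(n,np.round(ce[i],1),st[i].tolist(),"plane122",onplane(c,u,v,122).round(1)[:2],"medz",np.median(q[:,2]).round(1), np.median(q,0).round(1)[:2])
p=cv2.imread("pics/top0.png")
a=cv2.resize(p[100:250,180:390],None,fx=3.8,fy=3.8,interpolation=cv2.INTER_CUBIC); cv2.imwrite("pics/topz.png",a)
p=cv2.imread("pics/scene0.png")
a=cv2.resize(p[155:300,225:425],None,fx=4,fy=4,interpolation=cv2.INTER_CUBIC); cv2.imwrite("pics/scz.png",a)
E
```

```text
top [ 17.8 336.5] [0, 321, 42, 38, 725] plane122 [100.6 674.9] medz 332.0 [150.6 532.6]
scene [475.9  92. ] [451, 83, 46, 21, 533] plane122 [-214.4 -116.5] medz 279.7 [-9.6 -0. ]
scene [439.5 129.8] [425, 101, 40, 61, 1186] plane122 [ 34.9 -66.4] medz 195.3 [105.8 -23.9]
scene [324.4 175.9] [311, 166, 28, 20, 431] plane122 [ 442.6 -149.7] medz 120.7 [ 441.8 -151. ]
scene [269.4 204.8] [255, 194, 29, 23, 505] plane122 [ 629.2 -164.1] medz 120.9 [ 629.  -165.4]
scene [631.6 223.6] [621, 203, 19, 49, 477] plane122 [-41.2 512.4] medz 313.2 [169. 532.]
scene [384.2 224.7] [370, 214, 30, 22, 513] plane122 [443.9  92.5] medz 124.7 [445.6  94. ]
scene [322.7 264. ] [307, 251, 32, 27, 693] plane122 [647.1  81.3] medz 121.0 [646.3  80. ]
scene [513.2 389.7] [501, 376, 29, 24, 255] plane122 [557.6 567. ] medz 45.8 [514.4 562.6]
```

View pics/topz.png

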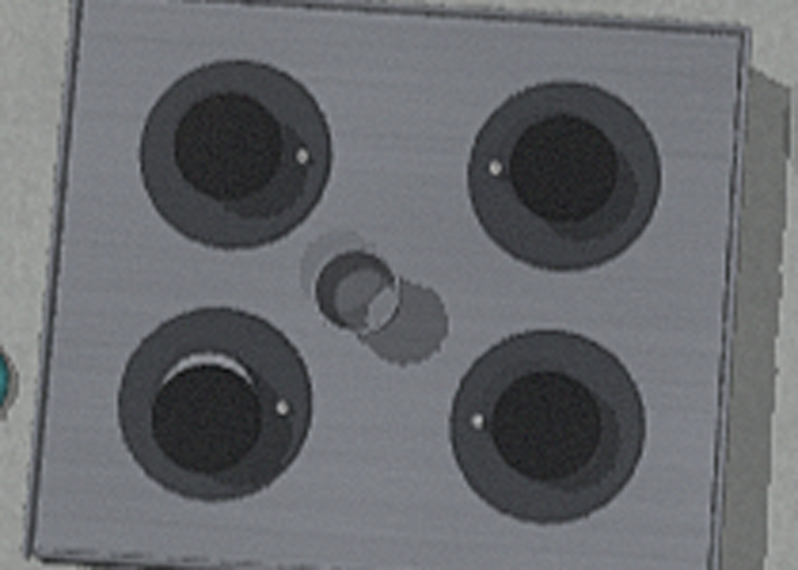

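View pics/scz.png

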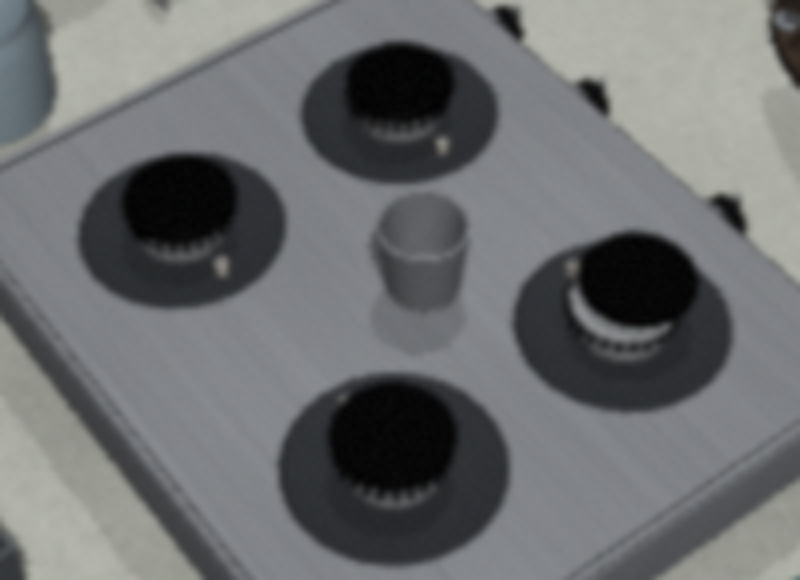

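The front-left cap (zoom (205,418) top, (638,280) scene) is displaced toward the robot and 4 mm high (median z 124.7 against 120.9). I'll get its precise position against the burner axis.

```bash
python3 - <<'E'
from h import *
res={}
for n in ["top","scene"]:
    c=get_calibration(n); z=np.load(f"{n}0.npz"); p,d=z["p"],z["d"]
    P=pts(c,d); g=p.max(2)
    boxes={"top":{"bl":(242,139),"br":(328,146),"fl":(235,210),"fr":(324,212)},"scene":{"fr":(324,176),"br":(269,205),"fl":(384,225),"bl":(323,264)}}[n]
    for k,(u,v) in boxes.items():
        m=((g<45)&(P[...,2]>112)&(P[...,2]<135)).astype(np.uint8) if n=="scene" else ((g<42)&(P[...,2]>105)).astype(np.uint8)
        kk,l,st,ce=cv2.connectedComponentsWithStats(m); i=l[v,u]
        zz=126 if k=="fl" else 122
        cn=cv2.findContours((l==i).astype(np.uint8),0,1)[0][0][:,0]
        w=np.array([onplane(c,a,b,zz)[:2] for a,b in cn],np.float32)
        (x,y),r=cv2.minEnclosingCircle(w)
        q=P[l==i]; print(n,k,st[i].tolist(),"c",np.round(onplane(c,*ce[i],zz)[:2],1),"enc",round(x,1),round(y,1),round(r,1),"z",np.median(q[:,2]).round(1))
        res[n,k]=onplane(c,*ce[i],zz)[:2]
    if n=="top":
        for k,(u,v) in boxes.items():
            m=((g<88)).astype(np.uint8); kk,l,st,ce=cv2.connectedComponentsWithStats(m); i=l[v,u]
            cn=max(cv2.findContours((l==i).astype(np.uint8),0,1)[0],key=len); cn=cv2.convexHull(cn)
            e=cv2.fitEllipse(cn); print("tray",k,st[i].tolist(),np.round(onplane(c,*e[0],86)[:2],1),np.round(e[1],1))
    # rectangle from three seated: 
    R={k:res[n,k] for k in("bl","br","fr")}
    obj={"bl":(95,125),"br":(95,-125),"fr":(-95,-125)}
    A=np.array([obj[k] for k in R],float);B=np.array([R[k] for k in R])
    a0,b0=A.mean(0),B.mean(0);U,S,V=np.linalg.svd((A-a0).T@(B-b0));Rm=(U@V).T
    pr=(A-a0)@Rm.T+b0; print(n,"resid",(B-pr).round(1).tolist(),"yaw",np.arctan2(Rm[1,0],Rm[0,0]).round(4),"fl axis",(Rm@(np.array([-95,125])-a0)+b0).round(1),"cap fl",res[n,"fl"].round(1))
E
```

```text
top bl [0, 0, 640, 400, 251850] c [ 470.8 -153.9] enc -19.0 716.3 2.9 z -0.3
top br [314, 131, 28, 27, 450] c [ 621.7 -170.3] enc 622.0 -170.6 39.4 z 121.2
top fl [0, 0, 640, 400, 251850] c [ 470.5 -154. ] enc -17.6 713.3 2.9 z -0.3
top fr [310, 198, 28, 28, 387] c [ 434.9 -156.2] enc 434.0 -156.9 39.0 z 121.3
tray bl [217, 116, 50, 50, 1963] [641.9  77.6] [49.4 50.5]
tray br [303, 122, 51, 49, 1973] [ 623.4 -171.5] [49.6 50.4]
tray fl [211, 181, 51, 51, 1968] [452.6  91.7] [50.2 51.2]
tray fr [298, 187, 52, 51, 2041] [ 434.1 -157.3] [50.8 51.1]
top resid [[-11.5, -170.0], [16.4, 31.3], [-4.9, 138.8]] yaw 0.5141 fl axis [316.9 -77.3] cap fl [ 470.5 -154. ]
scene fr [312, 166, 27, 20, 421] c [ 439.5 -151.3] enc 439.2 -151.6 41.0 z 120.8
scene br [256, 194, 29, 22, 500] c [ 627. -165.] enc 626.4 -165.6 40.8 z 121.1
scene fl [370, 214, 30, 23, 540] c [446.3  94.5] enc 445.7 93.6 39.6 z 124.7
scene bl [308, 250, 32, 28, 695] c [645.1  80.9] enc 643.9 80.7 40.8 z 121.0
scene resid [[-0.9, -2.2], [-0.5, 1.3], [1.4, 0.9]] yaw -0.074 fl axis [456.5  97.1] cap fl [446.3  94.5]
```

```bash
python3 - <<'E'
from h import *
n="top";c=get_calibration(n); z=np.load(f"{n}0.npz"); p,d=z["p"],z["d"]
g=cv2.GaussianBlur(p.max(2),(3,3),0)
for k,(u,v) in {"bl":(242,139),"br":(328,146),"fl":(235,210),"fr":(324,212)}.items():
  for th in (35,40,45):
    kk,l,st,ce=cv2.connectedComponentsWithStats((g<th).astype(np.uint8)); i=l[v,u]
    zz=126 if k=="fl" else 122
    print(k,th,st[i].tolist(),onplane(c,*ce[i],zz)[:2].round(1))
E
```

```text
bl 35 [0, 0, 640, 400, 254486] [ 468.9 -151.1]
bl 40 [0, 0, 640, 400, 252588] [ 469.7 -154.8]
bl 45 [227, 125, 27, 27, 571] [640.3  75.1]
br 35 [0, 0, 640, 400, 254486] [ 468.9 -151.1]
br 40 [315, 132, 26, 26, 218] [ 616.7 -165.3]
br 45 [314, 131, 28, 27, 595] [ 621.8 -170.7]
fl 35 [0, 0, 640, 400, 254486] [ 468.6 -151.1]
fl 40 [0, 0, 640, 400, 252588] [ 469.4 -154.8]
fl 45 [221, 197, 28, 27, 597] [439.7  88.6]
fr 35 [0, 0, 640, 400, 254486] [ 468.9 -151.1]
fr 40 [0, 0, 640, 400, 252588] [ 469.7 -154.8]
fr 45 [310, 198, 28, 28, 605] [ 433.9 -157.1]
```

The top view puts the FL cap at about (440,89) and its axis at (451.5,91). That makes it 12 mm off along about −x, so the push direction is about 0.22 rad from +x. I'll move above it with tool y along the push direction and look with the wrist camera.

Request:
arm_command:
  targets:
    - [[0, 0, 0.07], [-0.025, -0.027, 0], 0]
    - [[0, 0, 0.14], [-0.05, -0.053, 0], 0]
    - [[0, 0, 0.21], [-0.075, -0.08, 0], 0]
    - [[0, 0, 0.28], [-0.1, -0.107, 0], 0]
    - [[0, 0, 0.35], [-0.127, -0.133, 0], 0]
    - [[0, 0, 0.42], [-0.152, -0.16, 0], 0]
    - [[0, 0, 0.49], [-0.177, -0.186, 0], 0]
    - [[0, 0, 0.55], [-0.202, -0.212, 0], 0]

```text
t: 0.95
eef_pos: [300.7, 346.8, 214.6]
tcp_rot: [3.142, -0.0, 2.332]
ft_force: [0.8, 0.2, -0.3]
opening: 0.998
```

Request:
arm_command:
  targets:
    - [[0, 0, 0.07], [-0.04, -0.01, 0], 0]
    - [[0, 0, 0.14], [-0.08, -0.02, 0], 0]
    - [[0, 0, 0.21], [-0.12, -0.03, 0], 0]
    - [[0, 0, 0.28], [-0.16, -0.042, 0], 0]
    - [[0, 0, 0.35], [-0.2, -0.053, 0], 0]
    - [[0, 0, 0.42], [-0.24, -0.064, 0], 0]
    - [[0, 0, 0.49], [-0.27, -0.071, 0], 0]
    - [[0, 0, 0.542], [-0.283, -0.0745, 0], 0]

```text
t: 1.75
eef_pos: [443.3, 90.3, 214.5]
tcp_rot: [3.141, 0.0, 1.788]
ft_force: [0.2, 0.5, -0.4]
opening: 1.002
```

```bash
python3 - <<'E'
from h import *
s=env.state(); print(s["t"],np.round(s["eef_pos"],1),np.round(s["tcp_rot"],3),np.round(s["joints"],2))
p,d,c=cam("wrist"); cv2.imwrite("pics/w1.png",p); np.savez("w1.npz",p=p,d=d,T=c["world_from_camera"])
P=pts(c,d)
g=cv2.GaussianBlur(p.max(2),(3,3),0)
m=((g<50)&(P[...,2]>116)&(P[...,2]<132)).astype(np.uint8)
k,l,st,ce=cv2.connectedComponentsWithStats(m)
for i in range(1,k):
    if st[i,4]>300: print(st[i].tolist(),ce[i].round(1),onplane(c,*ce[i],126).round(1),np.median(P[l==i],0).round(1))
E
```

```text
1.75 [443.3  90.3 214.5] [3.141 0.    1.788] [ 0.05  0.25  1.96 -0.    0.93 -0.16]
[279, 154, 79, 81, 4588] [320.6 195.5] [443.2  93.6 126. ] [442.8  93.2 125.2]
[473, 211, 78, 30, 1714] [512.4 228. ] [628.1 101.6 126. ] [631.4 100.2 120.9]
```

View pics/w1.png

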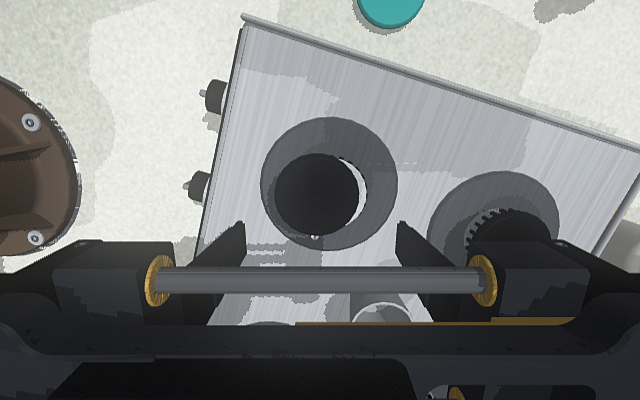

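The wrist view shows the FL cap near (318,194), with a bright crown crescent on its right (+push) side around (362,185), the tray ring around (329,184) and the igniter pin at (315,236). Next I'll fit the axis and the cap.

```bash
cat > fit.py <<'E'
from h import *
from scipy.optimize import least_squares
def circ(w,R=None):
    w=np.asarray(w)
    f=(lambda q:np.hypot(*(w-q[:2]).T)-(R if R else q[2]))
    q=least_squares(f,[*w.mean(0),40][:2 if R else 3],loss="soft_l1",f_scale=0.7); return q.x.round(1),np.abs(q.fun).mean().round(2)
def radial(g,c,ctr,z,r0,r1,sign,n=120,cond=None):
    # strongest edge along world radial lines
    T=np.linalg.inv(np.array(c["world_from_camera"]));f=K(c);out=[]
    rr=np.arange(r0,r1,0.25)
    for a in np.linspace(0,2*np.pi,n,endpoint=False):
        X=np.stack([ctr[0]+rr*np.cos(a),ctr[1]+rr*np.sin(a),0*rr+z],-1)@T[:3,:3].T+T[:3,3]
        u=(X[:,0]/X[:,2]*f+c["cx"]).astype(np.float32);v=(X[:,1]/X[:,2]*f+c["cy"]).astype(np.float32)
        if u.min()<2 or u.max()>637 or v.min()<2 or v.max()>245: continue
        pr=cv2.remap(g,u[None],v[None],cv2.INTER_LINEAR)[0].astype(float)
        gr=np.convolve(pr,np.r_[np.ones(4),-np.ones(4)]/4,"same")*sign
        i=gr[4:-4].argmax()+4
        if gr[i]>(cond or 12): out.append([ctr[0]+rr[i]*np.cos(a),ctr[1]+rr[i]*np.sin(a)])
    return np.array(out)
E
python3 - <<'E'
from fit import *
z=np.load("w1.npz");c=dict(get_calibration("wrist"));c["world_from_camera"]=z["T"];p=z["p"]
g=cv2.GaussianBlur(cv2.cvtColor(p,cv2.COLOR_BGR2GRAY),(3,3),0)
w=radial(g,c,(443,93.5),126,33,47,1); print("cap",len(w),circ(w),circ(w,40))
w=radial(g,c,(455,97),86,54,74,1); print("tray",len(w),circ(w))
w=radial(g,c,(455,97),113,30,44,-1,cond=50); print("crown",len(w),circ(w,36.5),circ(w)); 
print(g[190,300:380:4])
E
```

```text
cap 118 (array([439.3,  92.5,  39.3]), np.float64(0.18)) (array([439.1,  92.5]), np.float64(0.66))
tray 83 (array([453.4,  94.9,  71. ]), np.float64(2.3))
crown 41 (array([450.7,  93. ]), np.float64(0.18)) (array([451.4,  93.4,  35.8]), np.float64(0.15))
[ 43  40  39  38  38  37  36  36  35  37  37  38  39  40  39 191 212  83
  94  94]
```

```bash
python3 - <<'E'
from fit import *
z=np.load("w1.npz");c=dict(get_calibration("wrist"));c["world_from_camera"]=z["T"];p=z["p"]
print(onplane(c,261,184,85).round(1),onplane(c,397,184,85).round(1),onplane(c,329,117,85).round(1),onplane(c,329,250,85).round(1))
g=cv2.GaussianBlur(cv2.cvtColor(p,cv2.COLOR_BGR2GRAY),(3,3),0)
for zz in (85,88):
  w=radial(g,c,(452,94),zz,60,82,-1); print("tray",len(w),circ(w))
w=radial(g,c,(452,94),113,32,41,-1,cond=60); print("crown",len(w),circ(w,36.5),circ(w),np.degrees(np.arctan2(w[:,1]-94,w[:,0]-452)).round(0)[[0,len(w)//2,-1]]); 
E
```

```text
[381.3  81.4  85. ] [521.7 112.3  85. ] [436.3 163.5  85. ] [468.5  22.6  85. ]fit.py:6: RuntimeWarning: Mean of empty slice.
  q=least_squares(f,[*w.mean(0),40][:2 if R else 3],loss="soft_l1",f_scale=0.7); return q.x.round(1),np.abs(q.fun).mean().round(2)
  ret = ret.dtype.type(ret / rcount)
Traceback (most recent call last):
  File "fit.py", line 6, in circ
    q=least_squares(f,[*w.mean(0),40][:2 if R else 3],loss="soft_l1",f_scale=0.7); return q.x.round(1),np.abs(q.fun).mean().round(2)
                      ^^^^^^^^^^^^^^^
TypeError: Value after * must be an iterable, not numpy.float64
```

```bash
python3 - <<'E'
from fit import *
z=np.load("w1.npz");c=dict(get_calibration("wrist"));c["world_from_camera"]=z["T"];p=z["p"]
g=cv2.GaussianBlur(cv2.cvtColor(p,cv2.COLOR_BGR2GRAY),(3,3),0)
for zz in (85,87):
  w=radial(g,c,(452,94),zz,62,82,1); print("tray",len(w),circ(w))
w=radial(g,c,(452,94),113,32,41,-1,cond=60); print("crown",len(w),circ(w,36.5),np.degrees(np.arctan2(w[:,1]-94,w[:,0]-452)).round(0).tolist()) 
E
```

```text
tray 97 (array([451.8,  92.8,  73.1]), np.float64(0.15))
tray 96 (array([451.6,  93.3,  72.6]), np.float64(0.15))
crown 19 (array([450.7,  92.8]), np.float64(0.14)) [3.0, 6.0, 9.0, 12.0, 21.0, 24.0, 27.0, 30.0, 39.0, 42.0, 45.0, 54.0, 57.0, 60.0, 69.0, 72.0, 75.0, -21.0, -6.0]
```

Request:
arm_command:
  targets:
    - [[0, 0, 0.06], [0, 0.015, 0], 255]
    - [[0, 0, 0.118], [-0.001, 0.029, 0], 255]
    - [[0, 0, 0.118], [-0.001, 0.029, 0.02], 255]
    - [[0, 0, 0.118], [-0.001, 0.029, 0.04], 255]
    - [[0, 0, 0.118], [-0.001, 0.029, 0.06], 255]
    - [[0, 0, 0.118], [-0.001, 0.029, 0.07], 255]
    - [[0, 0, 0.118], [-0.001, 0.029, 0.078], 255]
    - [[0, 0, 0.118], [-0.001, 0.029, 0.078], 255]

```text
t: 2.6
eef_pos: [470.4, 98.1, 136.2]
tcp_rot: [-3.141, -0.0, 1.676]
ft_force: [0.6, 0.2, 0.1]
opening: 0.383
```

```bash
python3 - <<'E'
from h import *
s=env.state(); print(s["t"],np.round(s["eef_pos"],1),np.round(s["tcp_rot"],3),np.round(s["ft_force"],2),s["opening"])
p,d,c=cam("wrist"); cv2.imwrite("pics/w2.png",p)
E
```

```text
2.6 [470.4  98.1 136.2] [-3.141 -0.     1.676] [0.63 0.2  0.15] 0.3832144700660803
```

View pics/w2.png

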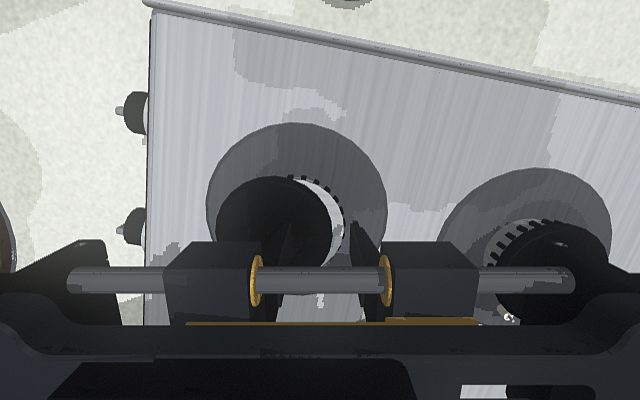

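The fingers are still closing above the right edge of the cap (cap at about (273,215)). I'll let them shut, then lower.

Request:
arm_command:
  targets:
    - [[0, 0, 0], [0.002, 0.001, 0], 255]
    - [[0, 0, 0], [0.002, 0.001, 0], 255]
    - [[0, 0, 0], [0.002, 0.001, 0], 255]
    - [[0, 0, 0], [0.002, 0.001, 0], 255]
    - [[0, 0, 0], [0.002, 0.001, 0.002], 255]
    - [[0, 0, 0], [0.002, 0.001, 0.004], 255]
    - [[0, 0, 0], [0.002, 0.001, 0.006], 255]
    - [[0, 0, 0], [0.002, 0.001, 0.007], 255]

```text
t: 3.45
eef_pos: [471.4, 99.8, 129.3]
tcp_rot: [-3.141, -0.0, 1.675]
ft_force: [-0.3, 0.7, -0.9]
opening: 0.003
```

Request:
arm_command:
  targets:
    - [[0, 0, 0], [-0.004, 0, 0.001], 255]
    - [[0, 0, 0], [-0.004, 0, 0.002], 255]
    - [[0, 0, 0], [-0.004, 0, 0.003], 255]
    - [[0, 0, 0], [-0.004, 0, 0.004], 255]

```text
t: 3.85
eef_pos: [472.0, 95.8, 125.6]
tcp_rot: [3.141, -0.0, 1.675]
ft_force: [0.2, -0.7, 0.1]
opening: 0.005
```

Request:
arm_command:
  targets:
    - [[0, 0, 0], [0, 0, 0.001], 255]
    - [[0, 0, 0], [0, 0, 0.001], 255]

```text
t: 4.05
eef_pos: [472.0, 95.8, 124.5]
tcp_rot: [-3.142, -0.0, 1.675]
ft_force: [0.8, 0.2, -0.7]
opening: 0.002
```

Request:
arm_command:
  targets:
    - [[0, 0, 0], [0, 0, 0.0005], 255]
    - [[0, 0, 0], [0, 0, 0.001], 255]
    - [[0, 0, 0], [0, 0, 0.001], 255]

```text
t: 4.35
eef_pos: [472.0, 95.8, 123.6]
tcp_rot: [3.142, -0.0, 1.675]
ft_force: [-0.2, -0.3, 0.9]
opening: 0.007
```

```bash
python3 - <<'E'
from h import *
s=env.state(); print(s["t"],np.round(s["eef_pos"],1),np.round(s["ft_force"],2))
for n in ["scene","top"]:
    p,d,c=cam(n); cv2.imwrite(f"pics/{n}1.png",p)
    x,y=(345,180) if n=="scene" else (190,170)
    cv2.imwrite(f"pics/{n}1z.png",cv2.resize(p[y:y+90,x:x+100],None,fx=6,fy=6,interpolation=cv2.INTER_CUBIC))
E
```

```text
4.35 [472.   95.8 123.6] [-0.23 -0.33  0.93]
```

View pics/scene1z.png

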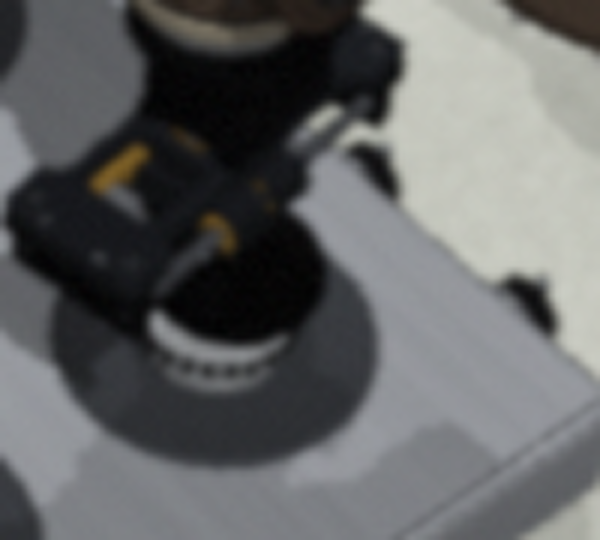

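The scene view shows the cap still off its seat, with the gripper over its far edge and the crescent of crown visible at (190,335). I'll press on until the force builds.

Request:
arm_command:
  targets:
    - [[0, 0, 0], [0, 0, 0.0005], 255]
    - [[0, 0, 0], [0, 0, 0.001], 255]
    - [[0, 0, 0], [0, 0, 0.001], 255]

```text
t: 4.75
eef_pos: [472.1, 95.8, 123.1]
tcp_rot: [3.141, -0.0, 1.675]
ft_force: [-1.9, 0.5, 7.3]
opening: 0.005
```

```bash
python3 - <<'E'
from fit import *
s=env.state(); print(s["t"],np.round(s["eef_pos"],1),np.round(s["ft_force"],2))
p,d,c=cam("wrist"); cv2.imwrite("pics/w3.png",p); P=pts(c,d)
g=cv2.GaussianBlur(p.max(2),(3,3),0)
v,u=np.mgrid[:400,:640]
m=(g<60)&(P[...,2]>105)&(P[...,2]<140)&(v<270)&(np.hypot(P[...,0]-441,P[...,1]-92.5)<36)&(P[...,0]<460)
Q=P[m]; print(len(Q))
A=np.c_[Q[:,:2]-[440,92.5],np.ones(len(Q))]; w=np.ones(len(Q))
for _ in range(10):
    k=np.linalg.lstsq(A*w[:,None],Q[:,2]*w,rcond=None)[0]; r=A@k-Q[:,2]; w=1/(1+(r/1)**2)
print(k.round(3),np.abs(r).mean())
E
```

```text
4.75 [472.1  95.8 123.1] [-1.94  0.52  7.34]
5281
[-1.09000e-01 -1.30000e-02  1.25526e+02] 0.4910673493220404
```

View pics/w3.png

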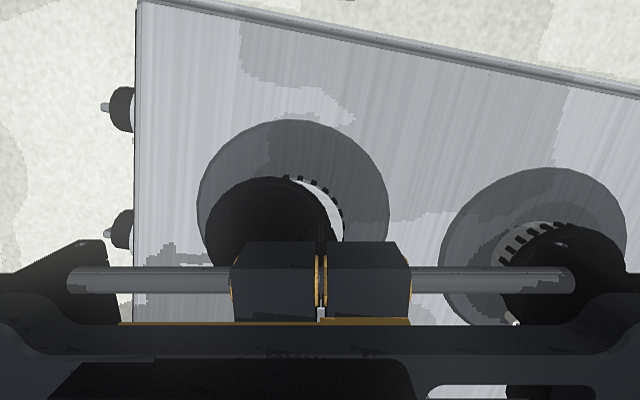

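The wrist view shows the fingertips pressing the cap's right edge. The depth fit gives a 0.11 rad tilt towards +x at 7 N, so this is the rocking cap. I'll lift off and open.

Request:
arm_command:
  targets:
    - [[0, 0, 0], [0, 0, -0.004], 255]
    - [[0, 0, 0], [0, 0, -0.02], 255]
    - [[0, 0, 0], [0, 0, -0.045], 0]
    - [[0, 0, 0], [0, -0.015, -0.06], 0]
    - [[0, 0, 0], [0, -0.03, -0.06], 0]
    - [[0, 0, 0], [0, -0.03, -0.06], 0]
    - [[0, 0, 0], [0, -0.03, -0.06], 0]
    - [[0, 0, 0], [0, -0.03, -0.06], 0]

```text
t: 5.6
eef_pos: [442.7, 92.7, 182.4]
tcp_rot: [-3.142, -0.0, 1.675]
ft_force: [0.0, -0.5, -0.4]
opening: 0.453
```

```bash
cat > look.py <<'E'
import sys
from fit import *
def look(tag,z0=126):
    s=env.state(); print(s["t"],np.round(s["eef_pos"],1),np.round(s["tcp_rot"],3),np.round(s["ft_force"],2),round(s["opening"],3))
    p,d,c=cam("wrist"); cv2.imwrite(f"pics/{tag}.png",p); P=pts(c,d)
    g=cv2.GaussianBlur(cv2.cvtColor(p,cv2.COLOR_BGR2GRAY),(3,3),0)
    w=radial(g,c,(441,92.5),z0,33,47,1); print("cap",len(w),circ(w),circ(w,40))
    w=radial(g,c,(451.5,93),85,62,82,1); print("tray",len(w),circ(w))
    w=radial(g,c,(451.5,93),113,32,41,-1,cond=60)
    if len(w)>5: print("crown",len(w),circ(w,36.5))
    q=P[(np.hypot(P[...,0]-441,P[...,1]-92.5)<34)&(g<60)&(P[...,2]>105)&(P[...,2]<140)]
    A=np.c_[q[:,:2]-[441,92.5],np.ones(len(q))]; print("plane",np.linalg.lstsq(A,q[:,2],rcond=None)[0].round(3),len(q))
if __name__=="__main__": look(sys.argv[1],float(sys.argv[2]))
E
python3 look.py w4 126
```

```text
5.6 [442.7  92.7 182.4] [-3.142 -0.     1.675] [ 0.05 -0.47 -0.45] 0.453
cap 78 (array([439.5,  92.9,  39.2]), np.float64(0.29)) (array([439.6,  92. ]), np.float64(0.63))
tray 84 (array([451.8,  92.8,  73.1]), np.float64(0.14))
crown 29 (array([450.7,  92.9]), np.float64(0.12))
plane [-4.00000e-03 -0.00000e+00  1.25305e+02] 5069
```

View pics/w4.png

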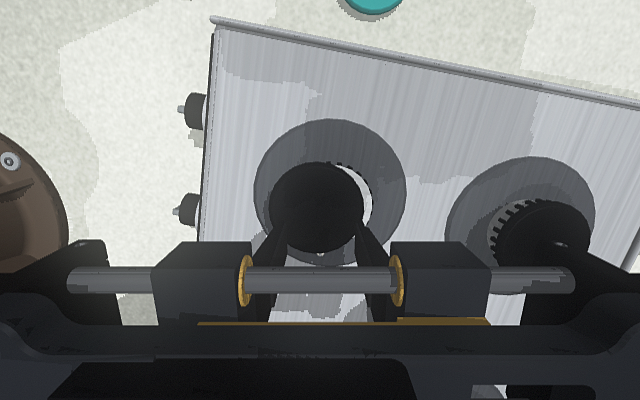

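The cap is level again at (439.5,92.5), and the axis is at (451.3,92.9). I'll open fully, centre over the cap, and come down astride it.

Request:
arm_command:
  targets:
    - [[0, 0, 0], [0, -0.003, 0], 0]
    - [[0, 0, 0], [0, -0.003, 0], 0]
    - [[0, 0, 0], [0, -0.003, 0], 0]
    - [[0, 0, 0], [0, -0.003, 0], 0]
    - [[0, 0, 0], [0, -0.003, 0], 0]
    - [[0, 0, 0], [0, -0.003, 0], 0]
    - [[0, 0, 0], [0, -0.003, 0.015], 0]
    - [[0, 0, 0], [0, -0.003, 0.03], 0]

```text
t: 6.45
eef_pos: [439.4, 92.4, 152.5]
tcp_rot: [3.14, -0.0, 1.675]
ft_force: [1.2, -0.4, -0.0]
opening: 0.997
```

```bash
python3 look.py w5 126
```

```text
6.45 [439.4  92.4 152.5] [ 3.14  -0.     1.675] [ 1.19 -0.43 -0.01] 0.997
cap 75 (array([439.4,  93.2,  39. ]), np.float64(0.19)) (array([439.5,  92.1]), np.float64(0.61))
tray 75 (array([451.9,  92.7,  73.2]), np.float64(0.18))
crown 35 (array([450.7,  92.8]), np.float64(0.11))
plane [-4.00000e-03 -1.00000e-03  1.25303e+02] 6553
```

View pics/w5.png

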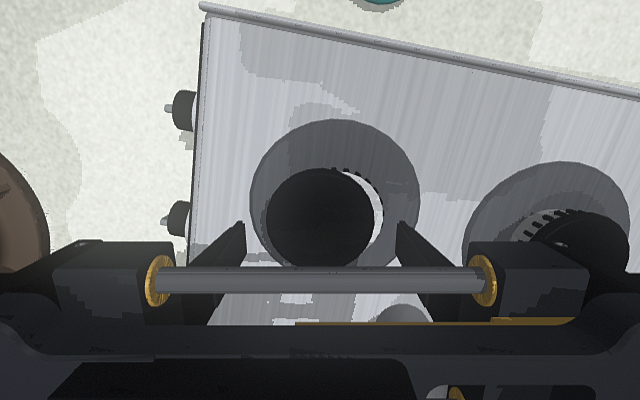

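The fingers at (245,222) and (397,222) straddle the cap at (320,217) evenly. I'll descend.

Request:
arm_command:
  targets:
    - [[0, 0, 0], [0, 0, 0.008], 0]
    - [[0, 0, 0], [0, 0, 0.016], 0]
    - [[0, 0, 0], [0, 0, 0.022], 0]
    - [[0, 0, 0], [0, 0, 0.027], 0]
    - [[0, 0, 0], [0, 0, 0.031], 0]
    - [[0, 0, 0], [0, 0, 0.034], 0]
    - [[0, 0, 0], [0, 0, 0.036], 0]
    - [[0, 0, 0], [0, 0, 0.036], 0]

```text
t: 7.3
eef_pos: [439.1, 92.4, 116.5]
tcp_rot: [-3.141, -0.0, 1.675]
ft_force: [0.0, 0.2, 0.0]
opening: 0.998
```

Request:
arm_command:
  targets:
    - [[0, 0, 0], [0, 0.001, 0], 0]
    - [[0, 0, 0], [0, 0.002, 0], 0]
    - [[0, 0, 0], [0, 0.003, 0], 0]
    - [[0, 0, 0], [0, 0.004, 0], 0]
    - [[0, 0, 0], [0, 0.005, 0], 0]
    - [[0, 0, 0], [0, 0.006, 0], 0]
    - [[0, 0, 0], [0, 0.006, 0], 0]

```text
t: 8.0
eef_pos: [445.2, 93.0, 116.6]
tcp_rot: [3.141, -0.0, 1.675]
ft_force: [1.1, -0.6, -0.1]
opening: 1.002
```

```bash
python3 look.py w6 126
```

```text
8.0 [445.2  93.  116.6] [ 3.141 -0.     1.675] [ 1.12 -0.56 -0.07] 1.002
cap 56 (array([439.5,  93.9,  38.6]), np.float64(0.16)) (array([439.4,  92.2]), np.float64(0.5))
tray 67 (array([451.9,  92.7,  73.2]), np.float64(0.27))
crown 27 (array([450.9,  92.8]), np.float64(0.12))
plane [-3.00000e-03  1.00000e-03  1.25302e+02] 7322
```

Request:
arm_command:
  targets:
    - [[0, 0, 0], [0, 0.001, 0], 0]
    - [[0, 0, 0], [0, 0.002, 0], 0]
    - [[0, 0, 0], [0, 0.003, 0], 0]
    - [[0, 0, 0], [0, 0.004, 0], 0]
    - [[0, 0, 0], [0, 0.005, 0], 0]
    - [[0, 0, 0], [0, 0.006, 0], 0]
    - [[0, 0, 0], [0, 0.007, 0], 0]
    - [[0, 0, 0], [0, 0.008, 0], 0]

```text
t: 8.85
eef_pos: [453.1, 93.9, 116.6]
tcp_rot: [-3.142, -0.0, 1.675]
ft_force: [-2.1, -0.5, 0.7]
opening: 1.004
```

```bash
python3 look.py w7 126
```

```text
8.85 [453.1  93.9 116.6] [-3.142 -0.     1.675] [-2.06 -0.45  0.68] 1.004
cap 58 (array([446. ,  94.1,  39. ]), np.float64(1.14)) (array([445.8,  92.9]), np.float64(1.25))
tray 68 (array([451.9,  92.6,  73.3]), np.float64(0.35))
crown 10 (array([451.2,  93.1]), np.float64(0.06))
plane [-1.00000e-03  0.00000e+00  1.25244e+02] 7273
```

View pics/w7.png

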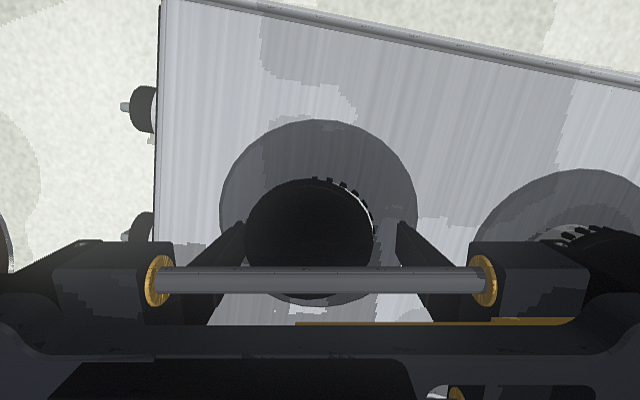

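The cap is sliding with about 2 N of push. It is at x≈446, still high and level, and the left finger touches it at (245,225). I'll keep nudging.

Request:
arm_command:
  targets:
    - [[0, 0, 0], [0, 0.0005, 0], 0]
    - [[0, 0, 0], [0, 0.001, 0], 0]
    - [[0, 0, 0], [0, 0.0015, 0], 0]
    - [[0, 0, 0], [0, 0.002, 0], 0]
    - [[0, 0, 0], [0, 0.0025, 0], 0]
    - [[0, 0, 0], [0, 0.003, 0], 0]
    - [[0, 0, 0], [0, 0.0035, 0], 0]
    - [[0, 0, 0], [0, 0.004, 0], 0]

```text
t: 9.7
eef_pos: [457.0, 94.3, 116.6]
tcp_rot: [-3.142, -0.0, 1.675]
ft_force: [-1.5, -0.9, 0.8]
opening: 1.0
```

```bash
python3 look.py w8 122
```

```text
9.7 [457.   94.3 116.6] [-3.142 -0.     1.675] [-1.52 -0.91  0.77] 1.0
cap 36 (array([452.7,  79.3,  53.8]), np.float64(1.26)) (array([448.9,  93.5]), np.float64(2.13))
tray 67 (array([452. ,  92.7,  73.2]), np.float64(0.24))
plane [-3.5000e-02 -1.7000e-02  1.2178e+02] 7326
```

Request:
arm_command:
  targets:
    - [[0, 0, 0], [0, 0.0005, 0], 0]
    - [[0, 0, 0], [0, 0.001, 0], 0]
    - [[0, 0, 0], [0, 0.0015, 0], 0]
    - [[0, 0, 0], [0, 0.0015, 0], 0]

```text
t: 10.15
eef_pos: [458.6, 94.4, 116.6]
tcp_rot: [3.141, -0.0, 1.675]
ft_force: [-1.1, -0.1, 1.1]
opening: 0.997
```

```bash
python3 look.py w9 122
```

```text
10.15 [458.6  94.4 116.6] [ 3.141 -0.     1.675] [-1.12 -0.13  1.14] 0.997
cap 31 (array([457.1,  75.5,  58.5]), np.float64(1.11)) (array([447.3,  93.1]), np.float64(2.44))
tray 67 (array([452. ,  92.6,  73.2]), np.float64(0.24))
plane [-4.30000e-02 -1.90000e-02  1.21879e+02] 7175
```

View pics/w9.png

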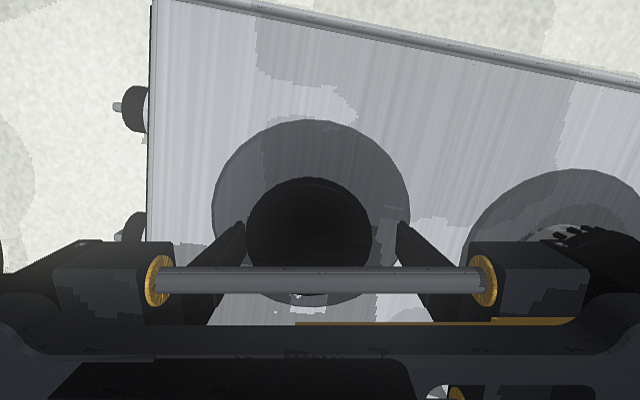

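The cap at (310,235) now covers the crown all round. I'll check height and tilt with a fit centred on the new position.

```bash
cat > pl.py <<'E'
import sys
from fit import *
def plane(tag,cx=451,cy=93):
    s=env.state(); print(s["t"],np.round(s["ft_force"],2))
    p,d,c=cam("wrist"); cv2.imwrite(f"pics/{tag}.png",p); P=pts(c,d)
    g=cv2.GaussianBlur(cv2.cvtColor(p,cv2.COLOR_BGR2GRAY),(3,3),0)
    v,u=np.mgrid[:400,:640]
    m=(np.hypot(P[...,0]-cx,P[...,1]-cy)<35)&(g<60)&(P[...,2]>108)&(P[...,2]<135)&(v<262)
    q=P[m];w=np.ones(len(q));A=np.c_[q[:,:2]-[cx,cy],np.ones(len(q))]
    for _ in range(15):
        k=np.linalg.lstsq(A*w[:,None],q[:,2]*w,rcond=None)[0];r=A@k-q[:,2];w=1/(1+(r/.5)**2)
    print("plane",k.round(4),len(q),"resid",np.median(abs(r)).round(2))
plane(sys.argv[1],*map(float,sys.argv[2:]))
E
python3 pl.py w10
```

```text
10.2 [-0.48 -0.92  1.45]
plane [-1.90000e-03  2.00000e-04  1.21338e+02] 7200 resid 0.4
```

The cap is flat (0.002 rad) and has dropped 4.0 mm (125.3 → 121.3), so it is home. I'll back off the rim and go straight up.

Request:
arm_command:
  targets:
    - [[0, 0, 0], [0, -0.002, 0], 0]
    - [[0, 0, 0], [0, -0.005, 0], 0]
    - [[0, 0, 0], [0, -0.0075, 0], 0]
    - [[0, 0, 0], [0, -0.0075, 0], 0]
    - [[0, 0, 0], [0, -0.0075, -0.01], 0]
    - [[0, 0, 0], [0, -0.0075, -0.04], 0]
    - [[0, 0, 0], [0, -0.0075, -0.08], 0]
    - [[0, 0, 0], [0, -0.0075, -0.12], 0]

```text
t: 11.05
eef_pos: [450.8, 93.6, 238.7]
tcp_rot: [-3.141, -0.0, 1.675]
ft_force: [0.9, 0.3, 0.3]
opening: 0.998
```

```bash
python3 pl.py w11; python3 - <<'E'
from fit import *
c=get_calibration("wrist");p=cv2.imread("pics/w11.png");g=cv2.GaussianBlur(cv2.cvtColor(p,cv2.COLOR_BGR2GRAY),(3,3),0)
w=radial(g,c,(451,93),122,33,47,1); print("cap",len(w),circ(w))
w=radial(g,c,(451.5,93),85,62,82,1); print("tray",len(w),circ(w))
p,d,c=cam("scene"); cv2.imwrite("pics/scene2.png",p); cv2.imwrite("pics/scene2z.png",cv2.resize(p[155:300,225:425],None,fx=4,fy=4,interpolation=cv2.INTER_CUBIC)); P=pts(c,d)
gg=p.max(2)
for k,(u,v) in {"fr":(324,176),"br":(269,205),"bl":(323,264),"fl":(380,230)}.items():
    q=P[v-3:v+4,u-4:u+5].reshape(-1,3); print(k,q.mean(0).round(1),gg[v-3:v+4,u-4:u+5].max())
E
```

```text
11.05 [0.93 0.28 0.25]
plane [-2.800000e-03  8.000000e-04  1.212794e+02] 3569 resid 0.47
cap 107 (array([454.9,  92.6,  40.2]), np.float64(0.16))
tray 109 (array([455.6,  91.8,  74.5]), np.float64(0.17))
fr [ 443.4 -150.5  121.8] 11
br [ 630.1 -164.7  121.5] 10
bl [646.1  81.4 121.3] 13
fl [474.6 106.1 137.6] 11
```

View pics/scene2z.png

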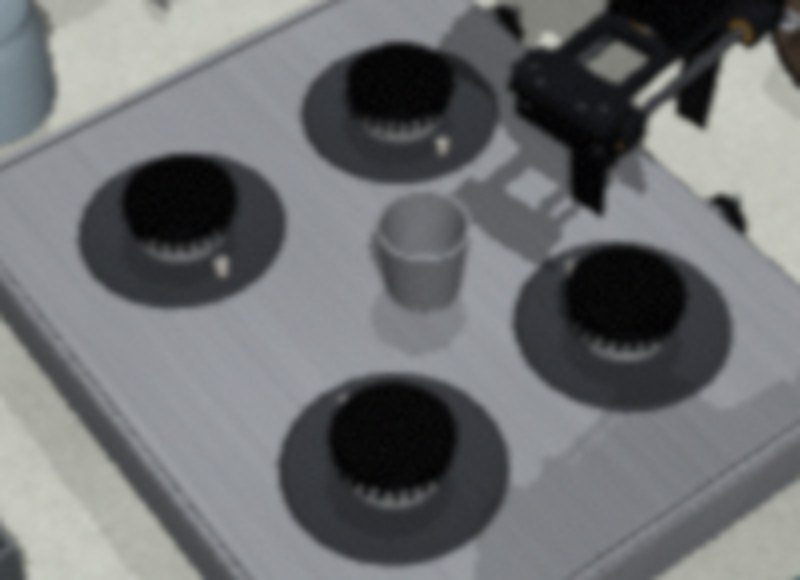

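View pics/w11.png

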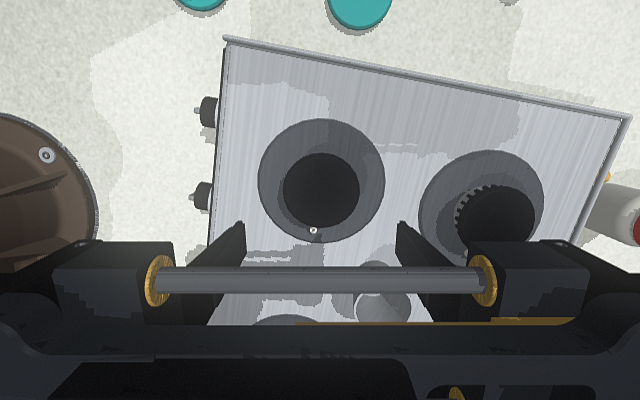

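The FL cap is now concentric in its burner like the other three, and the cup is untouched. The scene-depth value for FL (137.6) is not trustworthy, since the gripper may stand near that line of sight, so I'll recheck it in the zoomed scene before handing in.

```bash
python3 - <<'E'
from h import *
p,d,c=cam("scene"); P=pts(c,d); gg=p.max(2)
# FL cap in zoom at ~(626,298) -> full (225+156,155+74)
q=P[222:236,374:389].reshape(-1,3); print("fl z pct",np.percentile(q[:,2],[5,25,50,75,95]).round(1), np.median(q,0).round(1))
for k,(u,v) in {"fr":(324,176),"br":(269,205),"bl":(323,264)}.items():
    q=P[v-5:v+6,u-6:u+7].reshape(-1,3); print(k,np.percentile(q[:,2],[5,25,50,75,95]).round(1))
s=env.state(); print(s["t"],np.round(s["qvel"],3),np.round(s["ft_force"],1))
E
```

```text
fl z pct [117.7 119.7 121.1 122.6 124.2] [458.5  95.4 121.1]
fr [117.9 119.9 121.4 122.7 125.2]
br [118.  120.  121.5 123.  125.4]
bl [118.1 119.8 121.  122.9 124.2]
11.2 [-0.002  0.048  0.058  0.001 -0.036 -0.   ] [ 0.5  0.5 -0.6]
```

All four caps read the same height (121.0–121.5), so I'm handing in.

```bash
python3 -c "
from cell import env
print(env.job_done(), env.state()['t'])"
```

```text
the job is handed in; nothing more can be done
the job is handed in; nothing more can be done
```

The job is handed in: the unseated cap was the front-left one, and it now sits flat in its burner. No verdict came back.

- **Finding it:** The cameras showed the front-left cap 4 mm high and about 12 mm off its axis toward the robot. I pressed its far edge with the closed fingertips at about 7 N and it tilted 0.11 rad, then settled level when released. I did not press the other three caps, because the images already showed them seated.
- **Nudging it home:** I lowered the open gripper astride the cap and slid it about 12 mm with one finger, using about 2 N. It dropped 4.0 mm into the bore. I then backed the finger off the rim and raised the gripper clear.
- **Last checks:** Before hand-in, all four caps read the same height in the scene camera (121.0–121.5 mm, ± noise). The front-left cap is tilted about 0.003 rad and is concentric with its tray to about 1 mm. The cup looks unmoved in the images; I did not measure the cup, bowl, bottle or syringe. The clock was at about 11 s.
- **Disagreements:**
  - One scene-depth average for the front-left cap read 137.6 mm. I put this down to the gripper being in the line of sight; a re-read gave 121.1 mm.
  - The top and scene cameras disagreed by about 5 mm in absolute position, so I used the wrist camera for the moves.
  - The last wrist circle fits were about 4 mm off in absolute position, because I read that calibration slightly after the picture. Only their relative position was used.

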